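Reset the breakers of the workshop power box

ROBOT

A 6-joint arm with a two-finger parallel gripper is mounted at the origin on the work surface. World frame = base frame: x ahead of the robot, y to its left, z up, the work surface at z = 0. Lengths are in m, angles in rad, forces in N, time in s.
With the tool pointing down it reaches from about 0.35 to 0.975 m from the base axis. Payload 7.1 kg.
Tool frame: the origin (TCP) lies midway between the tips of the shut fingers; the grasp point (between the pads) lies 19 mm behind it; z points along the fingers, y is the line along which they close (so a half turn about z gives the same grasp; the last joint's range is limited). The gripper opens to 88 mm and grips with 3 to 60 N. Pads are 20 mm wide; open, the fingers measure 115 mm over their backs; the gripper's body (75 mm by 178 mm) begins 61 mm behind the grasp point.
Start: joints at [1.253, 0.423, 1.63, -0, 1.089, -0.019], TCP at [0.184, 0.597, 0.223] pointing down, gripper open.
Joint ranges: [-3, 3], [-0.9, 2.11], [0.09, 2.58], [-1.31, 4.45], [0.11, 2.69], [-2.54, 2.54]. Speed limits (rad/s): [2.39, 2.39, 3.01, 3.14, 3.14, 3.14].

INTERFACE

Orientations are given as a unit quaternion [w, x, y, z].
In Python, from station import move_pose, movel, movej, command_gripper, wait, inverse_kinematics, read_camera, camera_info, MotionError, job_done, get_time, get_joint_pos, get_qvel, get_effort, get_tcp_pos, get_ee_rot, get_ft_force, get_ft_torque, get_grip_width, get_finger_force gives the robot as it stands. Calls block until the motion is done:
- move_pose(position, orientation): joint-space move of the TCP to a pose.
- movel(position, frame=None, v=0.15, until_force=None): straight line of the TCP; frame=None keeps the orientation; v is the mean speed in m/s. With until_force (N) it stops when the force on the tool has changed by that much, and returns True; else False.
- movej(angles): joint-space move.
- command_gripper(opening): opening from 0.0 (shut) to 1.0 (fully open); the grip force is fixed at half the most; returns when the fingers have stopped.
- wait(seconds).
- inverse_kinematics(position, orientation): joint angles nearest the present ones, or None.
- read_camera(name): name is "side" or "top" or "wrist"; returns the picture (480x640x3 uint8, red, green, blue); there is no depth.
- camera_info(name): a dict with "intrinsics" (3x3 intrinsics, pixels), "T" (4x4, takes a point from camera to world coordinates); the wrist camera has in their place "tool_from_camera" (4x4, takes a point from camera to tool coordinates, whose origin is the TCP and whose axes are the flange's). Camera axes: x right, y up, looking along -z (the intrinsics and any distortion apply to the point x, -y, -z); pixel columns grow to the right and rows downward; lengths in m; the calibration is good to about 2 mm. A picture is of the moment at which its call begins: read the wrist's pose just before it. camera_info takes no time and is no camera call.
A pose or a line that the arm cannot do raises MotionError and nothing moves.
- job_done(): hands the job in; it is judged then, once.
Readings, each from a call of its own:
- get_time(): time.
- get_joint_pos(): joint angles.
- get_qvel(): joint speeds.
- get_effort(): joint torques, N m.
- get_tcp_pos(): TCP position.
- get_ee_rot(): TCP orientation.
- get_ft_force(): force on the tool from outside, world axes, zero at the start.
- get_ft_torque(): the same for the moment, N m.
- get_grip_width(): opening from 0.0 (shut) to 1.0 (fully open).
- get_finger_force(): force on a finger pad.
Only numpy, scipy, OpenCV 4.12 (cv2) and the standard library are available. Lean on these libraries where they do the work, as an engineer would, in place of code of your own. Each camera call takes 0.05 s, during which the arm holds its last target. There are 200 camera calls.

TASK

The three black reset buttons on the grey power box have popped out. With the fingertips, lightly press each one straight down until it is fully in: the square one first, then the round one, then the narrow bar. Lift nothing, do not turn the selector knob or pull on the buttons, and do not disturb the socket, can and wrench.

Things in the scene. Friction and masses are not known exactly. Their poses are not given: they have to be found in the camera images.
- power_box: grey steel power box bolted to the bench, 200 mm (x) by 300 mm (y) by 90 mm high. Origin: centre of its underside, on the bench; z up. Its flat top is 90 mm up. The three breakers sit in a row along y on the top's near half (its -x side), 85 mm apart, in any order; knob and socket stand on the far half.
- square_breaker: fixed grey collar plate on the box top, 56 x 56 mm and 5 mm thick, with the square button in its middle. Origin: centre of the plate's underside, on the box top; z up. Part of the breaker with its button; must not be pressed harder than 30 N.
- square_button (a joint): black plastic reset button, square, 36 x 36 mm, flat top. Slides straight down into the box: 0 = popped out as found (it may start up to 0.001), 0.012 = fully in, against its stop; negative = pulled upwards. It moves stiffly (about 4 N all along), has no spring and stays where it is left; the stop is hard. Counted as in from 0.009.
- square_button_top (a point): centre of the square button's flat top (moves with it). Popped out it stands 15 mm above the collar (20 mm above the box top), fully in 3 mm above the collar, so that the button can be pushed home with something wider than itself.
- round_breaker: fixed grey collar plate on the box top, 56 x 56 mm and 5 mm thick, with the round button in its middle. Origin: centre of the plate's underside, on the box top; z up. Part of the breaker with its button; must not be pressed harder than 30 N.
- round_button (a joint): black plastic reset button, round, 22 mm across, flat top. Slides straight down into the box: 0 = popped out as found (it may start up to 0.001), 0.012 = fully in, against its stop; negative = pulled upwards. It moves stiffly (about 4 N all along), has no spring and stays where it is left; the stop is hard. Counted as in from 0.009.
- round_button_top (a point): centre of the round button's flat top (moves with it). Popped out it stands 15 mm above the collar (20 mm above the box top), fully in 3 mm above the collar, so that the button can be pushed home with something wider than itself.
- bar_breaker: fixed grey collar plate on the box top, 56 x 56 mm and 5 mm thick, with the bar button in its middle. Origin: centre of the plate's underside, on the box top; z up. Part of the breaker with its button; must not be pressed harder than 30 N.
- bar_button (a joint): black plastic reset button, a narrow bar, 44 x 12 mm, long side along its collar's x axis, flat top. Slides straight down into the box: 0 = popped out as found (it may start up to 0.001), 0.012 = fully in, against its stop; negative = pulled upwards. It moves stiffly (about 4 N all along), has no spring and stays where it is left; the stop is hard. Counted as in from 0.009.
- bar_button_top (a point): centre of the bar button's flat top (moves with it). Popped out it stands 15 mm above the collar (20 mm above the box top), fully in 3 mm above the collar, so that the button can be pushed home with something wider than itself.
- selector (a joint): black rotary selector knob, 40 mm across and 44 mm tall on a 64 mm grey base plate, on the far half of the box top; must stay as it is set (rad, somewhere from 1 to 2.5 at the start)
- selector_mark (a point): the rim of the selector knob's grip, 18 mm from its axis; moves as the knob turns
- deep_socket: loose steel deep socket, 26 mm across, 60 mm tall, standing on the box top behind the buttons. Origin: centre of its underside
- oil_can: loose can, 66 mm across, 150 mm tall, standing on the bench beside the box on its -y side. Origin: centre of its underside
- wrench: loose steel wrench, 180 mm long, lying on the bench beside the box on its +y side. Origin: under its middle
Mind the look-alikes: they are no part of the job. Of the things that look like the oil_can, the largest one is meant.

How it is judged:
By the outcome, as a careful person would: the job done as asked, in the order asked, and still so for the second after the job is handed in, with the robot touching nothing.
It also fails if it takes over 46 s, if anything falls off the work surface, if the arm or the gripper's body presses on something with over 40 N, if the wrist force passes 120 N, or if a joint passes its speed limit or range.

## Working session

There is one attempt and no reset: what is moved stays moved. The work goes in short steps, each a Python script; the robot and the scene stay as the last script left them, time stands still between calls to the robot, and variables do not carry over. Pictures are saved under pics/ and viewed, at most 10 in all, crops included, and the job is handed in when it is done.

```bash
mkdir -p pics; ls; python3 - <<'E'
from station import *
import cv2,numpy as np
for n in("top","side"):
    cv2.imwrite(f"pics/{n}0.png",read_camera(n)[:,:,::-1]); c=camera_info(n); print({k:np.round(v,4).tolist() if not isinstance(v,str) else v for k,v in c.items()})
print(camera_info("wrist"),get_ee_rot(),get_time())
E
```

```text
pics
{'intrinsics': [[567.5944, 0.0, 323.0341], [0.0, 567.5944, 240.4389], [0.0, 0.0, 1.0]], 'T': [[-0.1506, 0.9681, -0.2004, 0.3674], [-0.9886, -0.1486, 0.025, 0.0072], [-0.0055, 0.2019, 0.9794, 1.1745], [0.0, 0.0, 0.0, 1.0]]}
{'intrinsics': [[478.9115, 0.0, 327.1755], [0.0, 478.9115, 242.6224], [0.0, 0.0, 1.0]], 'T': [[0.9919, 0.0808, -0.0984, 0.4927], [-0.1246, 0.459, -0.8797, -0.8997], [-0.026, 0.8848, 0.4653, 0.5774], [0.0, 0.0, 0.0, 1.0]]}
{'intrinsics': array([[423.02900302,   0.        , 315.89421204],
       [  0.        , 423.02900302, 249.09449873],
       [  0.        ,   0.        ,   1.        ]]), 'tool_from_camera': array([[ 8.82580786e-04,  9.64780921e-01,  2.63053217e-01,
         7.20191502e-02],
       [ 9.99999512e-01, -7.34964421e-04, -6.59565035e-04,
        -1.68204379e-04],
       [-4.43001007e-04,  2.63053670e-01, -9.64781100e-01,
        -1.61116527e-01],
       [ 0.00000000e+00,  0.00000000e+00,  0.00000000e+00,
         1.00000000e+00]])} [-1.09104655e-04  1.48839989e-01  9.88861060e-01 -6.70103599e-04] 0.1
```

View pics/top0.png

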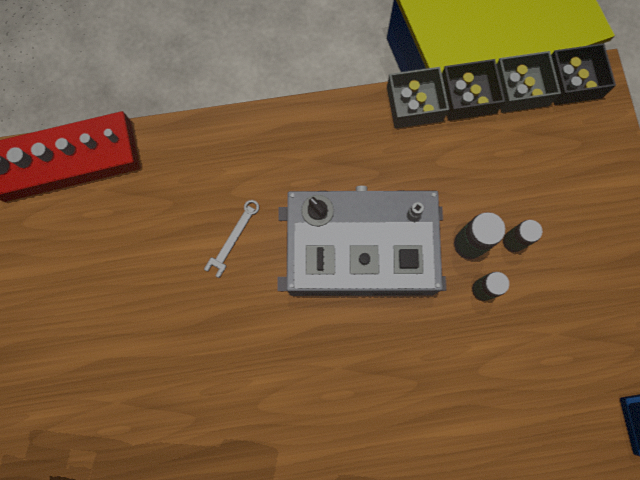

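View pics/side0.png

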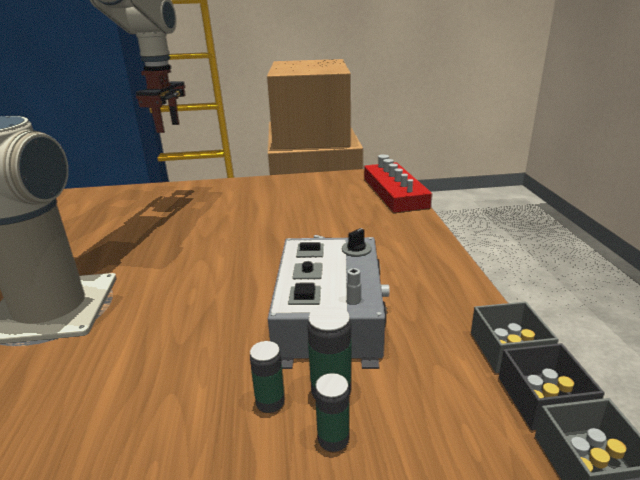

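Top view: bar (320,259), round (364,259), square (408,258), knob (317,208), socket (417,211), and the large can (487,230). The side view agrees. Black things that could be mistaken for a button are the knob at (317,208) and the three buttons themselves. I choose by the shape on the near-half collars.

```bash
cat > h.py <<'E'
from station import *
import cv2,numpy as np
def ray(n,u,v,z,T=None):
    c=camera_info(n);T=c["T"] if T is None else T
    d=np.linalg.inv(c["intrinsics"])@[u,v,1]; d=T[:3,:3]@[d[0],-d[1],-d[2]]
    return T[:3,3]+d*(z-T[2,3])/d[2]
E
python3 - <<'E'
from h import *
im=cv2.imread("pics/top0.png"); x0,y0=285,185
c=im[y0:300,x0:450]; cv2.imwrite("pics/crop.png",cv2.resize(c,None,fx=4.5,fy=4.5,interpolation=cv2.INTER_CUBIC))
g=cv2.cvtColor(c,6)
print(g[74,15:150:2])
for nm,lo,hi,z,mn in(("dark",0,70,.11,60),("notwhite",0,165,.095,500)):
    m=cv2.inRange(g,lo,hi); m[:42]=0; m[98:]=0
    for cn in cv2.findContours(m,cv2.RETR_EXTERNAL,2)[0]:
        if cv2.contourArea(cn)<mn: continue
        r=cv2.minAreaRect(cn); u,v=r[0][0]+x0,r[0][1]+y0
        print(nm,round(u,1),round(v,1),np.round(r[1],1),round(r[2],1),ray("top",u,v,z).round(4))
E
```

```text
[161 161 160 121 131 130 131 132 115  53  55  54 134 131 130 128 129 114
 163 159 160 161 160 159 161 119 131 130 131 105  53  58  61  57  51 105
 127 125 128 129 161 161 159 161 158 161 160 115 126 105  42  53  53  56
  58  56  52  53  47  78 120 129 161 157 160 158 161 132]
dark 364.0 258.5 [11. 10.] 90.0 [ 0.5388 -0.0918  0.11  ]
dark 408.5 258.5 [19. 19.] 90.0 [ 0.526  -0.1753  0.11  ]
dark 320.0 258.5 [23.  6.] 90.0 [ 0.5515 -0.009   0.11  ]
notwhite 367.0 254.5 [ 55. 164.] 90.0 [ 0.5481 -0.1002  0.095 ]
```

View pics/crop.png

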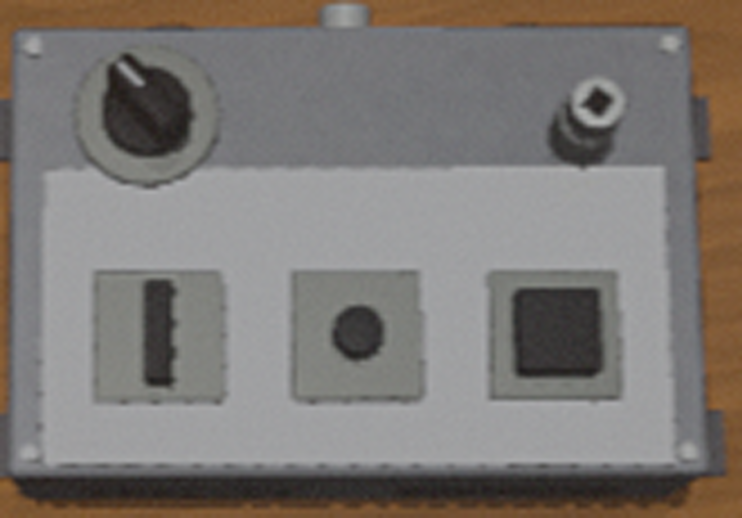

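The crop confirms the buttons from left to right: bar, round, square. Next I shut the fingers, move above the round button at a safe height and check with the wrist camera.

```bash
cat >> h.py <<'E'
yaw=np.arctan2(-.0255,.1663)
a=yaw+np.pi   # heading of tool x
Q=[0,np.cos(a/2),np.sin(a/2),0]
def wristT():
    from scipy.spatial.transform import Rotation as R
    T=np.eye(4);q=get_ee_rot();T[:3,:3]=R.from_quat([q[1],q[2],q[3],q[0]]).as_matrix();T[:3,3]=get_tcp_pos()
    return T@camera_info("wrist")["tool_from_camera"]
E
python3 - <<'E'
from h import *
command_gripper(0.0)
move_pose([.539,-.092,.24],Q)
T=wristT(); np.save("T1.npy",T); im=read_camera("wrist")[:,:,::-1]; cv2.imwrite("pics/w1.png",im)
print(get_tcp_pos(),get_ee_rot(),get_joint_pos(),get_time(),get_ft_force())
g=cv2.cvtColor(im,6)
m=cv2.inRange(g,0,75)
for cn in cv2.findContours(m,cv2.RETR_EXTERNAL,2)[0]:
    if cv2.contourArea(cn)<200: continue
    r=cv2.minAreaRect(cn); print(np.round(r[0],1),np.round(r[1],1),round(r[2],1),ray("wrist",*r[0],.11,T).round(4))
E
```

```text
[ 0.53912565 -0.09134577  0.23995754] [-4.04279036e-05  7.54955779e-02  9.97146134e-01  5.38189638e-05] [-1.89658880e-01  2.88167659e-01  1.78828918e+00  1.11707887e-04
  1.06522840e+00 -1.60937436e+00] 4.225 [ 0.38628548 -0.16828022 -0.01957103]
[633.5 454.5] [49. 11.] 90.0 [0.7587 0.1396 0.11  ]
[319.5 383.5] [639. 191.] -0.0 [ 0.6543 -0.1059  0.11  ]
[ 40.2 279.4] [ 96.3 154.3] 54.2 [ 0.5388 -0.294   0.11  ]
[567.8 280.6] [ 10.1 151.6] 37.2 [0.5974 0.0854 0.11  ]
[314.5 244. ] [52. 73.] 90.0 [ 0.5425 -0.0928  0.11  ]
[429.7 237.9] [22.9 62.8] 4.4 [ 0.5504 -0.0115  0.11  ]
[396.3 231.5] [12.2 65.2] 1.1 [ 0.5422 -0.0344  0.11  ]
[201.1 232.8] [68.2 76. ] 88.0 [ 0.5225 -0.1707  0.11  ]
[ 32.2 163.4] [60.4 74.8] 80.9 [ 0.4583 -0.2729  0.11  ]
[313.5  80.5] [161. 397.] 90.0 [ 0.435  -0.0771  0.11  ]
```

View pics/w1.png

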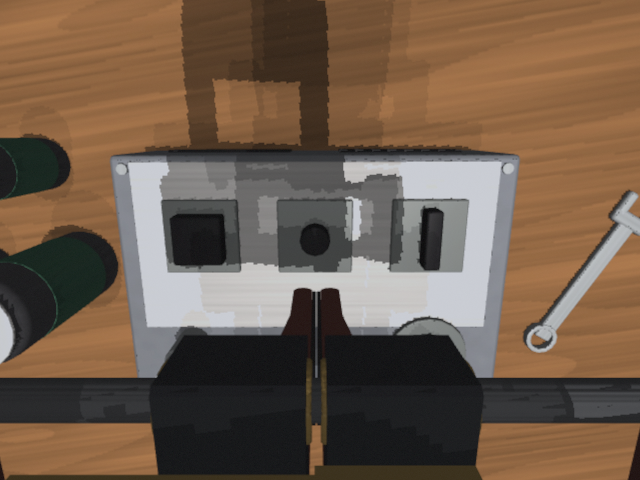

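The wrist view shows square (197,239), round (314,239) and bar (430,238), with their collars at row 236. This matches the top camera. I press the square first.

```bash
cat >> h.py <<'E'
def press(x,y):
    movel([x,y,.135],v=.15); movel([x,y,.116],v=.06)
    for i in range(4):
        hit=movel([x,y,.094],v=.010,until_force=9)
        z=get_tcp_pos()[2]; print(hit,z.round(4),get_ft_force().round(1),round(get_time(),2))
        if z<.1005 or not hit: break
        movel([x,y,z+.003],v=.03)
    movel([x,y,.135],v=.1)
E
python3 - <<'E'
from h import *
T=np.load("T1.npy")
for u in (201,315,430): print(ray("wrist",u,236,.095,T).round(4))
press(.525,-.174)
T=wristT(); cv2.imwrite("pics/w2.png",read_camera("wrist")[:,:,::-1]);print(get_time())
E
```

```text
[ 0.5276 -0.176   0.095 ]
[ 0.5403 -0.0921  0.095 ]
[ 0.5532 -0.0076  0.095 ]
True 0.0982 [-1.2  0.5  4.4] 7.33
7.9
```

View pics/w2.png

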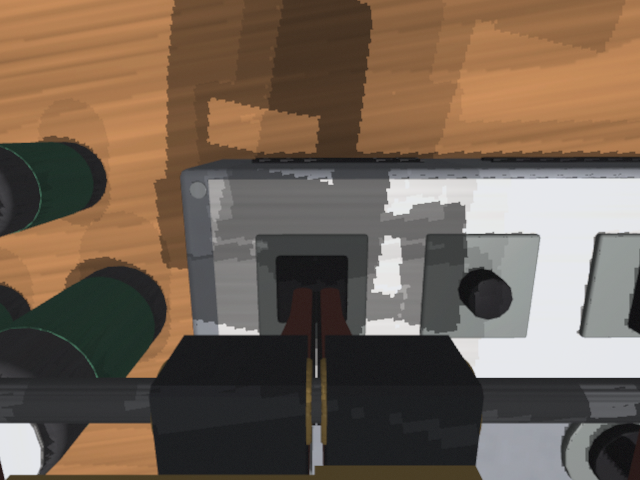

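The square button (312,290) is now nearly flush in its collar, and the final tip height of 98.2 mm means it is fully in. The round and bar buttons are next.

```bash
python3 - <<'E'
from h import *
press(.5395,-.092)
press(.5525,-.008)
movel([.535,-.05,.26],v=.2)
cv2.imwrite("pics/w3.png",read_camera("wrist")[:,:,::-1]);print(get_time())
E
```

```text
True 0.0983 [-1.   0.   5.7] 10.68
True 0.0983 [-1.4 -0.4  5.2] 13.97
15.3583
```

View pics/w3.png

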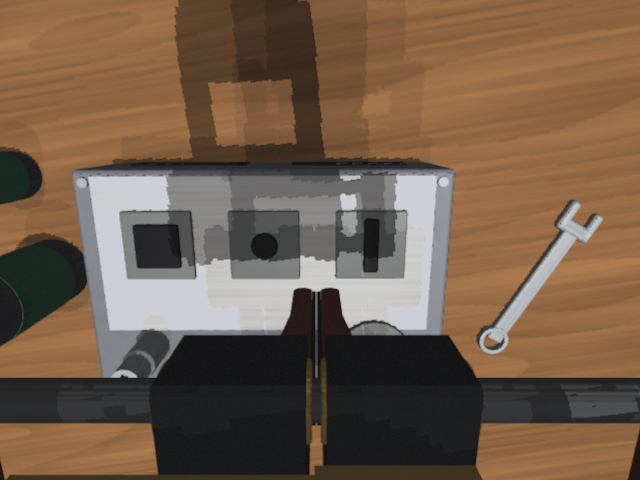

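All three buttons, at (157,246), (264,246) and (371,246), sit low in their collars. The socket (150,350) and wrench still stand as before, and the robot is clear.

```bash
python3 -c "
from station import *
print(job_done())"
```

```text
the job is handed in; nothing more can be done
None
```

I pressed the square, round and bar buttons fully in, in that order, with light fingertip contact and without touching anything else, and handed the job in at about 15 s of the 46 s allowed.

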